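# Unstack the sample pots onto their stations

### The job

The samples have come in stacked on the round metal tray: take the stack apart and stand each pot at its own station, in the middle of it: the red-capped pot on the balance pan, the blue-capped pot on the stirrer's white plate, the yellow-capped pot on the light plate and the green-capped pot in the amber glass dish. Keep every pot upright and set it down rather than dropping it, and leave the brown jar and the dropper bottle standing where they are.

Things in the scene. Friction and masses are not known exactly. Their poses are not given: they have to be found in the camera images.
- red_pot_center (a point): Closed screw-top sample pot, a plain upright cylinder 66 mm across and 44 mm tall over its flat red cap, white body with a paper label, about 120 g. At the start it stands on the round metal tray (tray floor 6 mm above the desk, raised rim reaching 10 mm above the desk); either this pot or the blue one carries the yellow pot with the green pot on top of that, and the other stands alone on the tray, axes 126 mm apart. The point is its centre, half-way up; z is its axis (up).
- blue_pot_center (a point): Closed screw-top sample pot, a plain upright cylinder 66 mm across and 44 mm tall over its flat blue cap, white body with a paper label, about 120 g. At the start it stands on the round metal tray, at the foot of the stack or alone (see the red pot). The point is its centre, half-way up; z is its axis (up).
- yellow_pot_center (a point): Closed screw-top sample pot, a plain upright cylinder 50 mm across and 40 mm tall over its flat yellow cap, white body with a paper label, about 70 g. At the start it is the middle of the stack of three, loose on the cap of the red or blue pot. The point is its centre, half-way up; z is its axis (up).
- green_pot_center (a point): Closed screw-top sample pot, a plain upright cylinder 34 mm across and 34 mm tall over its flat green cap, white body with a paper label, about 35 g. At the start it is the top of the stack of three, loose on the cap of the yellow pot. The point is its centre, half-way up; z is its axis (up).
- balance_pan (a point): Compact laboratory balance: white and grey housing 195 x 165 mm with a display and keys on a low front panel, and a round steel weighing pan 116 mm across. The point is the centre of the pan's upper face, 50 mm above the desk; the pan is the highest part. Fixed, the pan does not sink. z is up, the front panel lies to its own -x.
- stirrer_plate (a point): Small magnetic stirrer: blue housing 180 x 136 mm with a black speed knob on its low front panel and a round white ceramic plate 128 mm across with a small grey spot at the centre. The point is the centre of the plate's upper face, 58 mm above the desk; the plate is the highest part. Fixed. z is up, the panel lies to its own -x.
- lightplate_top (a point): Flat LED viewing light plate: black frame 185 x 165 mm around a square white glowing window 145 x 145 mm. The point is the centre of the window's upper face, 14 mm above the desk (the highest part). Fixed. z is up, the wider strip of the frame lies to its own -x.
- dish_floor (a point): Shallow round dish of amber glass, 152 mm across outside, open on top; walls 4 mm thick, rim 18 mm above the desk. The point is the centre of its inner floor, 4 mm above the desk. Fixed. z is up.
- amber_jar_center (a point): Bystander: brown glass jar with cream cap, 72 mm across, 112 mm tall, standing loose among the stations. The point is its centre, half-way up.
- dropper_center (a point): Bystander: small white dropper bottle, 32 mm across, 82 mm tall to its tip, standing loose among the stations. The point is its centre, half-way up.

How it is judged (in metres and radians):
At the end, for the whole second after the job is handed in: Each pot stands upright (within 6 degrees), released and at rest on its own station, its axis within 15 mm of the centre: red on the balance pan, blue on the stirrer plate, yellow on the light plate, green on the floor of the amber dish (horizontal distance between red_pot_center and balance_pan below 0.015 m and z of red_pot_center in the frame of balance_pan between 0.018 and 0.026 m and angle between each of red_pot_center, blue_pot_center, yellow_pot_center, green_pot_center's own z axis and vertical below 0.1 rad and linear speed of each of red_pot, blue_pot, yellow_pot, green_pot below 0.02 m/s and contact force between each of red_pot, blue_pot, yellow_pot, green_pot and the fingers below 0.05 N and horizontal distance between blue_pot_center and stirrer_plate below 0.015 m and z of blue_pot_center in the frame of stirrer_plate between 0.018 and 0.026 m and horizontal distance between yellow_pot_center and lightplate_top below 0.015 m and z of yellow_pot_center in the frame of lightplate_top between 0.016 and 0.024 m and horizontal distance between green_pot_center and dish_floor below 0.015 m and z of green_pot_center in the frame of dish_floor between 0.013 and 0.021 m); the robot touches nothing.
It fails at once if a pot is tipped over (leans more than 35 degrees) (angle between any of red_pot_center, blue_pot_center, yellow_pot_center, green_pot_center's own z axis and vertical above 0.61 rad).
It fails at once if a pot is dropped (falls freely at over 0.7 m/s, a fall of more than about 25 mm) ((contact force between red_pot and anything else below 0.01 N and linear speed of red_pot above 0.7 m/s) or (contact force between blue_pot and anything else below 0.01 N and linear speed of blue_pot above 0.7 m/s) or (contact force between yellow_pot and anything else below 0.01 N and linear speed of yellow_pot above 0.7 m/s) or (contact force between green_pot and anything else below 0.01 N and linear speed of green_pot above 0.7 m/s)).
It fails at once if the amber jar or the dropper bottle is pushed more than 30 mm or knocked over (distance of any of amber_jar_center, dropper_center from where it was at the start of the episode above 0.03 m).
It also fails if it takes over 106 s, if anything falls off the work surface, if the arm or the gripper's body presses on something with over 40 N, if the wrist force passes 120 N, or if a joint passes its speed limit or range.

### The arm

A 6-joint arm with a two-finger parallel gripper is mounted at the origin on the work surface. World frame = base frame: x ahead of the robot, y to its left, z up, the work surface at z = 0. Lengths are in m, angles in degrees, forces in N, time in s.
With the tool pointing down it reaches from about 0.35 to 0.975 m from the base axis. Payload 7.1 kg.
Tool frame: the origin (TCP) lies between the finger pads; the fingertips stand 8 mm ahead of it and the grasp point (between the pads) lies 11 mm behind it; x points along the fingers, z is the direction in which the jaws open and shut, and the axes are right-handed (so a half turn about x gives the same grasp; the last joint's range is limited). The gripper opens to 88 mm and grips with 3 to 60 N. Pads are 20 mm wide; open, the fingers measure 115 mm over their backs; the gripper's body (75 mm by 178 mm) begins 61 mm behind the grasp point.
Start: joints at [69.729, 24.242, 93.386, -0, 62.372, -1.089], TCP at [0.205, 0.59, 0.231] pointing down, gripper open.
Joint ranges: [-172.04, 172.04], [-51.8, 120.97], [4.93, 147.93], [-75.15, 255.16], [6.16, 154.13], [-145.62, 145.62]. Speed limits (degrees/s): [136.94, 136.94, 172.46, 180, 180, 180].

### API

Orientations are given as a 3x3 rotation matrix whose columns are the frame's x, y, z axes.
In Python, from bench import * gives the robot as it stands. The module is installed in compiled form; this text tells all that it offers. Calls block until the motion is done:
- move_pose(position, orientation): joint-space move of the TCP to a pose.
- move_straight(position, rot=None, rate=0.15, f_stop=None): straight line of the TCP; rot=None keeps the orientation; rate is the mean speed in m/s. With f_stop (N) it stops when the force on the tool has changed by that much, and returns True; else False.
- set_joints(angles): joint-space move.
- gripper_to(opening, force=None): opening from 0.0 (shut) to 1.0 (fully open); force is the grip in N (None keeps the last); returns when the fingers have stopped.
- hold(seconds).
- solve_ik(position, orientation): joint angles nearest the present ones, or None.
- camera(name): name is "side" or "top" or "wrist"; returns a dict with "img" (420x560x3 uint8, red, green, blue), "K" (3x3 intrinsics, pixels), "xyz" and "attitude" of the camera in the world. Camera axes: x right, y down, z forward; pixel columns grow to the right and rows downward; lengths in m; the calibration is good to about 2 mm. A picture is of the moment at which its call begins. There is no depth.
A pose or a line that the arm cannot do raises Unreachable and nothing moves.
- finish_job(): hands the job in, once; it reports no verdict.
Readings, each from a call of its own:
- get_time(): time.
- get_joint_positions(): joint angles.
- get_qvel(): joint speeds.
- get_effort(): joint torques, N m.
- get_tool_pos(): TCP position.
- get_eef_rot(): TCP orientation.
- get_wrist_force(): force on the tool from outside, world axes, zero at the start.
- get_moment(): the same for the moment, N m.
- get_width(): opening from 0.0 (shut) to 1.0 (fully open).
Only numpy, scipy, OpenCV 4.12 (cv2) and the standard library are available. Lean on these libraries where they do the work, as an engineer would, in place of code of your own. Each camera call takes 0.05 s, during which the arm holds its last target. There are 200 camera calls.

## Working session

There is one attempt and no reset: what is moved stays moved. The work goes in short steps, each a Python script; the robot and the scene stay as the last script left them, time stands still between calls to the robot, and variables do not carry over. Pictures are saved under pics/ and viewed, about 12 in all and at most 16, crops included, and the job is handed in when it is done.

```bash
mkdir -p pics; python3 - <<'E'
from bench import *
import cv2, numpy as np
for n in("top","side","wrist"):
    c=camera(n); cv2.imwrite(f"pics/{n}0.png",c["img"][:,:,::-1]); print(n,c["K"].tolist(),np.round(c["xyz"],3),np.round(c["attitude"],3).tolist())
print(get_time(),get_eef_rot())
E
```

```text
top [[387.48524250600724, 0.0, 280.0283192618449], [0.0, 387.48524250600724, 203.2799615386961], [0.0, 0.0, 1.0]] [5.1e-01 1.0e-03 1.1e+00] [[0.01, -0.997, 0.078], [-1.0, -0.012, -0.02], [0.021, -0.078, -0.997]]
side [[430.8844461292717, 0.0, 277.72954321623894], [0.0, 430.8844461292717, 215.25039097809486], [0.0, 0.0, 1.0]] [ 0.329 -0.631  0.8  ] [[0.932, -0.272, 0.239], [-0.361, -0.663, 0.656], [-0.02, -0.698, -0.716]]
wrist [[370.36747775335874, 0.0, 281.056529795527], [0.0, 370.36747775335874, 205.6028069635729], [0.0, 0.0, 1.0]] [0.127 0.616 0.385] [[0.33, 0.9, 0.284], [0.944, -0.314, -0.101], [-0.002, 0.301, -0.954]]
0.15 [[-4.31221264e-04 -9.44472194e-01  3.28591066e-01]
 [-1.14323992e-03  3.28591347e-01  9.44471503e-01]
 [-9.99999254e-01  3.16177719e-05 -1.22145389e-03]]
```

View pics/top0.png

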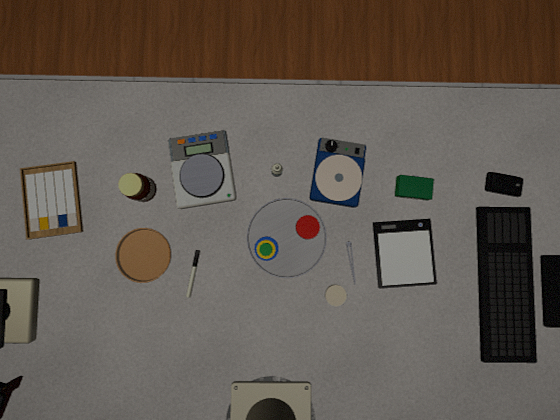

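View pics/side0.png

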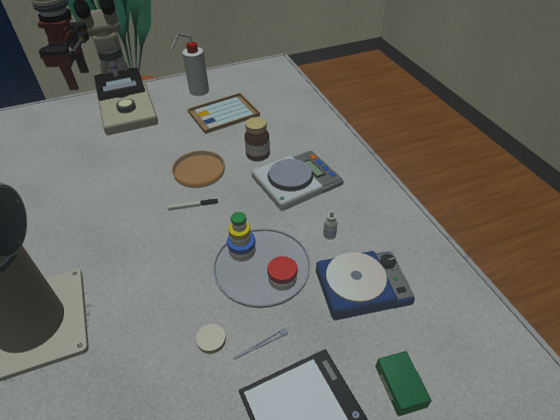

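The stack is at (266,249): blue, then yellow, then green on top. Red stands alone at (308,227). The dish is at (143,255), the pan at (202,175), the stirrer plate at (339,177) and the light plate at (405,253). The jar is at (137,187) and the dropper at (277,170).

```bash
cat > h.py <<'E'
from bench import *
import cv2, numpy as np
def cast(c,uv,z):
    uv=np.atleast_2d(np.asarray(uv,float)); A=np.array(c["attitude"]); p=np.array(c["xyz"])
    d=np.c_[uv,np.ones(len(uv))]@np.linalg.inv(c["K"]).T@A.T
    return p+d*((z-p[2])/d[:,2])[:,None]
def proj(c,P):
    q=c["K"]@(np.array(c["attitude"]).T@(np.array(P)-c["xyz"])); return q[:2]/q[2]
def masks(img):
    h=cv2.cvtColor(img,cv2.COLOR_RGB2HSV); H,S,V=[h[...,i].astype(int) for i in range(3)]
    g=lambda lo,hi,s=110,v=50:(H>=lo)&(H<=hi)&(S>s)&(V>v)
    return dict(red=(H<6)&(S>150)&(V>60)|(H>174)&(S>150)&(V>60),green=g(50,85),yellow=g(22,35,140),blue=g(98,118),
      dish=g(5,20,80),white=(S<40)&(V>150),pan=(H>100)&(H<135)&(S>15)&(S<70)&(V>70)&(V<150))
def measure(c,m,seed,z,near=12):
    """largest component close to seed pixel -> hull, cast on plane z, (centre,size)"""
    m=cv2.morphologyEx(m.astype(np.uint8),cv2.MORPH_CLOSE,np.ones((3,3)))
    cs,_=cv2.findContours(m,cv2.RETR_EXTERNAL,cv2.CHAIN_APPROX_NONE)
    cs=[k for k in cs if cv2.pointPolygonTest(cv2.convexHull(k),tuple(map(float,seed)),True)>-near]
    if not cs: return None
    k=cv2.convexHull(max(cs,key=lambda k:cv2.contourArea(cv2.convexHull(k))))[:,0]
    P=cast(c,k,z)[:,:2].astype(np.float32)*1000
    r=cv2.minAreaRect(P); e=cv2.minEnclosingCircle(P)
    return np.round(r[0],1),np.round(r[1],1),round(r[2]),np.round(e[0],1),round(2*e[1],1)
E
python3 - <<'E'
from h import *
c=camera("top");m=masks(c["img"])
for n,k,s,z in[("green","green",(266,249),.124),("yellow","yellow",(266,249),.09),("blue","blue",(266,249),.05),("red","red",(308,227),.05),("dish","dish",(143,255),.018),("stirrer","white",(339,177),.058),("light","white",(405,255),.014),("pan","pan",(202,175),.05)]:
    print(n,measure(c,m[k],s,z))
for s in[(202,175),(339,165),(277,170),(190,200),(250,220)]: print(s,cv2.cvtColor(c["img"],cv2.COLOR_RGB2HSV)[s[1],s[0]])
s=camera("side");ms=masks(s["img"])
for n,k,q,z in[("green","green",(239,218),.124),("red","red",(282,268),.05),("stirrer","white",(356,276),.058),("pan","pan",(290,174),.05),("dish","dish",(199,168),.018)]:
    print("side",n,measure(s,ms[k],q,z))
E
```

```text
green (array([471.6,  16.2]), array([29.9, 27.5]), 1, array([471.8,  16.6]), 30.5)
yellow (array([470.2,  16.8]), array([46.3, 44. ]), 1, array([470.5,  16.9]), 47.6)
blue (array([470. ,  16.1]), array([61.6, 59.3]), 1, array([470.7,  16.2]), 64.0)
red (array([530.4, -95.6]), array([61.2, 61.5]), 45, array([529.8, -95. ]), 63.8)
dish (array([448.1, 355.9]), array([147.6, 150.7]), 1, array([448.5, 355.5]), 152.2)
stirrer None
light None
pan (array([649.7, 202. ]), array([104.9,  71.2]), 79, array([664.5, 198.3]), 110.9)
(202, 175) [120  10 102]
(339, 165) [ 14  40 140]
(277, 170) [ 29  37 143]
(190, 200) [ 24  10 133]
(250, 220) [  0   5 109]
side green (array([470.6,  16.1]), array([31.3, 29.7]), 35, array([470.8,  16.3]), 32.6)
side red (array([529.6, -95.7]), array([59.7, 61.1]), 68, array([529.9, -94.8]), 63.0)
side stirrer (array([ 664.6, -177.8]), array([122.1, 123.8]), 34, array([ 664.7, -177.3]), 124.9)
side pan (array([667.7, 195.4]), array([112.4, 113.5]), 67, array([668.6, 196.8]), 117.0)
side dish (array([445.4, 349.6]), array([156.2, 148. ]), 67, array([445.6, 350.6]), 160.6)
```

```bash
python3 - <<'E'
from h import *
c=camera("top");h=cv2.cvtColor(c["img"],cv2.COLOR_RGB2HSV).astype(int)
for p in [(405,255),(385,270),(420,240),(339,165),(330,185)]: print(p,h[p[1],p[0]])
w=(h[...,2]>118)&(h[...,1]<60)
print("stir",measure(c,w,(339,177),.058)); print("light",measure(c,w,(405,255),.014))
b=(h[...,0]>95)&(h[...,0]<135)&(h[...,2]<120)&(h[...,2]>70)
print("pan",measure(c,b,(202,175),.05))
o=c["img"][110:300,110:450,::-1].copy()
v={"g":(.471,.0163,.124),"pan":(.668,.197,.05),"st":(.6647,-.1775,.058),"dish":(.448,.356,.004),"red":(.53,-.0953,.05)}
for P in v.values():
    q=proj(c,P)-[110,110]; cv2.drawMarker(o,tuple(int(round(x)) for x in q),(255,0,255),0,5)
cv2.imwrite("pics/a.png",cv2.resize(o,None,fx=2.3,fy=2.3,interpolation=0))
E
```

```text
(405, 255) [ 42   9 141]
(385, 270) [ 30   5 141]
(420, 240) [ 39  13 138]
(339, 165) [ 14  39 139]
(330, 185) [ 17  38 141]
stir (array([596.8,  28.7]), array([650.3, 460.2]), 1, array([596.9,  21.7]), 708.5)
light (array([ 590.7, -325.4]), array([326.7, 383.7]), 8, array([ 626.1, -334.3]), 440.0)
pan (array([668.8, 195.5]), array([113.3, 112.5]), 28, array([668.1, 196. ]), 115.1)
```

View pics/a.png

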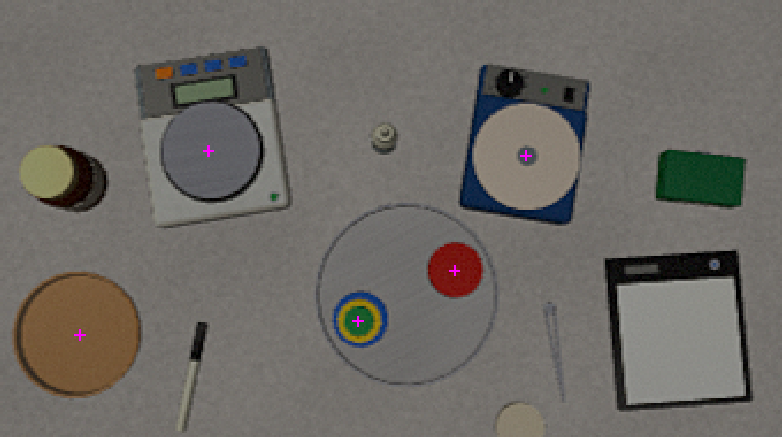

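```bash
cat >> h.py <<'E'
def R(x,y):
    a=np.arctan2(y,x); c,s=np.cos(a),np.sin(a)
    return np.array([[0,-s,c],[0,c,s],[-1,0,0.]])
def pick(xy,base,gb,up,w=1.0):
    z=base+gb-.011; gripper_to(w)
    move_pose([*xy,max(up,z+.06)],R(*xy)); move_straight([*xy,z],rate=.12)
    gripper_to(0,force=15); print("width mm",get_width()*88, "F",np.round(get_wrist_force(),2))
    move_straight([*xy,up],rate=.15); print("lifted width",get_width()*88,"t",get_time())
def place(xy,base,gb,up,w):
    z=base+gb-.011
    move_pose([*xy,up],R(*xy)); move_straight([*xy,z+.008],rate=.15); hold(.2)
    hit=move_straight([*xy,z-.003],rate=.015,f_stop=3)
    print("hit",hit,"z err mm",round((get_tool_pos()[2]-z)*1000,1)); hold(.1)
    gripper_to(w); hold(.1); move_straight([*xy,z+.09],rate=.15); print("t",get_time())
E
python3 - <<'E'
from h import *
c=camera("top");h=cv2.cvtColor(c["img"],cv2.COLOR_RGB2HSV).astype(int)
w=(h[...,2]>125)&(h[...,1]<60); roi=np.zeros_like(w); roi[225:290,376:436]=1
print("light",measure(c,w&roi,(405,255),.014))
d=(h[...,2]<60); roi[:]=0; roi[210:295,365:445]=1
print("frame",measure(c,d&roi,(405,253),.014))
roi[:]=0; roi[145:210,306:372]=1
w=(h[...,2]>115)&(h[...,1]>25)&(h[...,1]<60)
print("stir",measure(c,w&roi,(339,177),.058))
pick([.471,.0163],.09,.025,.24)
img=camera("side")["img"]; cv2.imwrite("pics/b.png",img[:,:,::-1])
E
```

```text
light (array([ 447.7, -373.8]), array([143.4, 142.2]), 4, array([ 447.7, -373.2]), 198.9)
frame (array([ 460.4, -370.7]), array([184.2, 164.4]), 4, array([ 461.5, -371.3]), 243.0)
stir (array([ 664.5, -178.8]), array([123.5, 123. ]), 1, array([ 664.9, -178.5]), 126.1)
width mm 33.60904779333018 F [ 0.05 -0.37  0.73]
lifted width 33.78001573006032 t 6.0417
```

View pics/b.png

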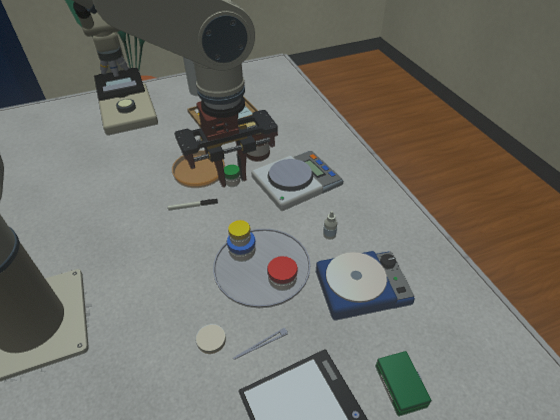

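The green pot is held at (232,175). Yellow on blue is undisturbed at (239,235). The window (143 mm) and frame (184×164 mm) sizes match the spec. Next I place green, then check the stack again.

```bash
python3 - <<'E'
from h import *
place([.448,.355],.004,.025,.24,.62)
s=camera("side");print("yellow side",measure(s,masks(s["img"])["yellow"],(239,230),.09),"blue side",measure(s,masks(s["img"])["blue"],(241,243),.05))
c=camera("top");print("yellow top",measure(c,masks(c["img"])["yellow"],(266,249),.09))
pick([.4705,.0165],.05,.026,.24)
place([.4477,-.3735],.014,.026,.24,.8)
m=masks(camera("side")["img"])
s=camera("side");c=camera("top")
for n,q,z in[("blue",(241,243),.05),("red",(282,268),.05),("green",(200,165),.038)]: print(n,"side",measure(s,m[n],q,z))
print("green top",measure(c,masks(c["img"])["green"],(143,252),.038))
cv2.imwrite("pics/c.png",c["img"][:,:,::-1])
E
```

```text
hit True z err mm -0.2
t 11.1917
yellow side (array([469.4,  16.2]), array([47.1, 46. ]), 13, array([469.9,  15.7]), 49.6) blue side (array([469.3,   8. ]), array([50.6, 64.1]), 82, array([470.8,  14.7]), 66.3)
yellow top (array([470.2,  16.8]), array([46.3, 44. ]), 1, array([470.5,  16.9]), 47.6)
width mm 49.98139871234036 F [-0.48  0.3   0.83]
lifted width 49.898839020560104 t 16.9583
hit True z err mm -0.1
t 22.1417
blue side (array([494.9,  25.3]), array([13.5, 45. ]), 22, array([490. ,  23.4]), 45.0)
red side None
green side None
green top (array([444.8, 354.6]), array([29.5, 29.6]), 1, array([445.6, 354.2]), 31.9)
```

View pics/c.png

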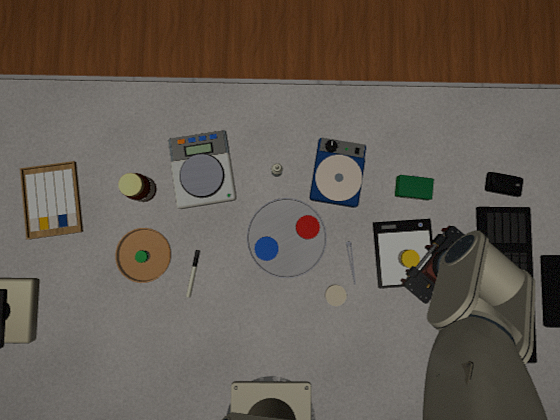

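Green is in the dish at (142,257), about 3 mm off centre. Yellow is on the light plate at (410,258), partly hidden by the arm. Blue is free at (266,248). I'll move blue and red next.

```bash
python3 - <<'E'
from h import *
c=camera("top");m=masks(c["img"])
print("blue",measure(c,m["blue"],(266,249),.05),"red",measure(c,m["red"],(308,227),.05))
pick([.4705,.0163],.006,.028,.24)
place([.6647,-.178],.058,.028,.26,1.0)
move_straight([*get_tool_pos()[:2],.26])
pick([.530,-.0953],.006,.028,.26)
place([.6685,.1965],.05,.028,.26,1.0)
move_straight([*get_tool_pos()[:2],.26])
move_pose([.45,.05,.35],R(.45,.05)); set_joints([170,*get_joint_positions()[1:]]) if 0 else None
c=camera("top");s=camera("side");m=masks(c["img"])
cv2.imwrite("pics/d.png",c["img"][:,:,::-1]);cv2.imwrite("pics/e.png",s["img"][:,:,::-1])
for n,q,z in[("blue",(339,177),.102),("red",(202,175),.094),("green",(143,252),.038),("yellow",(410,258),.054)]: print(n,measure(c,m[n],q,z))
print(get_time(),get_width())
E
```

```text
blue (array([470. ,  16.1]), array([61.6, 59.3]), 1, array([470.8,  15.9]), 63.9) red (array([530.4, -95.6]), array([61.2, 61.5]), 45, array([529.8, -95. ]), 63.8)
width mm 65.66315452537222 F [ 0.49 -0.71  4.81]
lifted width 65.5241155793577 t 28.3917
hit True z err mm 0.1
t 33.0417
width mm 65.79497960638555 F [-0.1 -0.5  1.7]
lifted width 65.81682185410347 t 39.05
hit True z err mm 0.1
t 43.9083
blue (array([ 672.5, -169.5]), array([125.6, 162.8]), 82, array([ 672.7, -168.3]), 200.0)
red (array([665.9, 195.3]), array([63.3, 62.4]), 1, array([666.6, 195.5]), 64.7)
green (array([444.8, 354.6]), array([29.5, 29.6]), 1, array([445.6, 354.3]), 31.7)
yellow (array([ 447.1, -372.6]), array([45.5, 49.1]), 0, array([ 447.9, -372. ]), 50.3)
45.9167 0.9983517409905079
```

View pics/d.png

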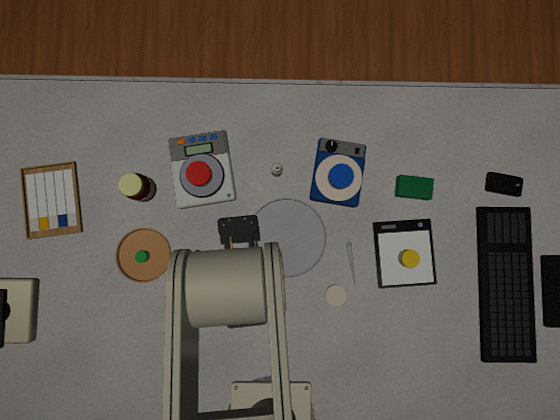

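View pics/e.png

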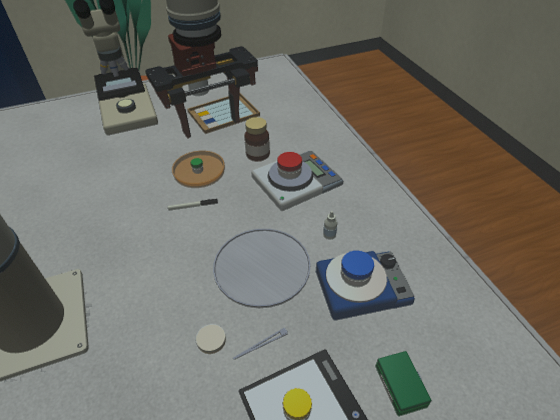

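All four pots stand upright on their stations: red (199,174), blue (341,176), yellow (410,258) and green (142,257). The jar and dropper haven't moved. The blue mask merged with the blue housing, so I'll re-measure it restricted to the plate before handing in.

```bash
python3 - <<'E'
from h import *
c=camera("top");m=masks(c["img"])["blue"]; r=np.zeros(m.shape,np.uint8); cv2.circle(r,(340,177),18,1,-1)
b=measure(c,m&(r>0),(341,176),.102); print(b)
if np.hypot(*(b[0]-[664.7,-178]))<8 and 58<b[1][0]<68: finish_job(); print("done",get_time())
E
```

```text
(array([ 663.1, -177.7]), array([60.5, 63. ]), 1, array([ 663.1, -177. ]), 64.9)
the job is handed in; nothing more can be done
the job is handed in; nothing more can be done
```

I took the stack apart and set each pot down gently on its own station, then handed the job in at about 46 s of the 106 s allowed. `finish_job()` gives no verdict, so the result rests on my own checks.

| Pot | Station | Distance from centre |
|---|---|---|
| Green | amber dish | about 3 mm |
| Yellow | light plate | about 1 mm |
| Blue | stirrer plate | about 2 mm |
| Red | balance pan | about 3 mm |

- **Position:** these distances come from the final top view, and the limit is 15 mm.
- **Set-down:** each pot touched down within 0.2 mm of the expected height.
- **Final pictures:** all pots are upright and released, the jar and dropper look unmoved (judged by eye), and the arm is clear.
- **Disagreements:**
  - The two cameras differed by about 6 mm on the dish centre, because the side view also catches the dish's outer wall. I used the top view; by the side view, green would be about 4–5 mm off, still within the limit.
  - My first blue measurement merged with the stirrer's blue housing. Limiting it to the plate fixed that.

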